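Work the hand lever of the oily-waste can and ease its lid shut

TASK

Open the larger of the two oily-waste cans for me with its hand lever: with your fingertips press the lever's paddle all the way down, and keep the lid wide open for about three seconds while I drop my rags in. Then let the lever come up slowly under your fingertips, so that the lid never drops or slams, until it is fully shut and the lever is back up. Do not touch the lid itself, and leave the smaller can and all the other things on the bench where they are.

Things in the scene. Friction and masses are not known exactly. Their poses are not given: they have to be found in the camera images.
- can: the larger oily-waste can: grey sheet steel, round, 224 mm across, body 205 mm tall, domed lid on top to 230 mm; fixed to the bench. Origin under the centre of its base, z up. The lid's hinge lies at its +x side; the lever is pivoted on its +y side (pivot at x -1, y 126, z 167 mm in this frame) and runs towards -x, where it ends in the paddle, clear of the can
- can_paddle (a point): centre of the top of the larger can's lever paddle, a bare steel plate 46 (along the lever) x 40 x 5 mm, 165 mm from the lever's pivot; moves with the lever. At rest at x -162, y 116, z 203 mm in the can's frame and leaning up 0.155 rad to its free end; fully pressed it has sunk 51 mm almost straight down, to 152 mm, and leans as much the other way. Nothing under it hinders its stroke
- can_lever (a joint): angle of the larger can's lever (rad): 0 = up, at rest; grows as the paddle is pressed; 0.31 = fully down against its stop. It takes a push of about 7 to 13 N on the paddle at the start of the stroke and 4 to 9 N near its end; nothing holds it down or slows it, so let go it flies up and the lid slams
- can_lid (a joint): angle of the larger can's lid about its hinge (rad): 0 = shut, 0.99 = fully open against its stop. Linked to the lever: 3.2 times the lever's angle. It falls shut by its own weight from any angle. The front edge of the open lid stands up to 0.40 m above the bench, over the hinge half of the can; the lid never reaches outside the can's own outline
- small_can: the smaller oily-waste can, of the same make, 164 mm across and 160 mm tall; fixed; to be left alone. Origin under the centre of its base, same axes as the larger one: its own lever on its +y side ends in a paddle at x -163, y 86, z 154 mm in this frame
- small_can_lid (a joint): angle of the smaller can's lid (rad), 0 = shut; it must stay shut
- carton: small cardboard carton 70 x 100 mm, 55 mm tall, on the bench close in front of the larger can, next to its paddle but not under it; loose, origin under its centre
- motor_box: pale paper-covered box 90 x 120 mm, 95 mm tall, towards the back; loose, origin under its centre
- cleaner_jug: white plastic bottle, 92 mm across, 170 mm tall, at the left; loose, origin under its centre
- oil_tin: plain metal tin, 66 mm across, 115 mm tall, close to the smaller can, on the side away from its lever; loose, origin under its centre
- thermostat: white wall thermostat lying on its back near the smaller can, 95 x 120 mm, 24 mm tall; loose, origin under its centre
- capacitor: aluminium motor capacitor standing upright, 50 mm across, 97 mm tall with its terminals, at the left; loose, origin under its centre
- wrench: steel wrench 170 mm long, lying flat along its x; loose, origin under its middle

How it is judged:
By the outcome, as a careful person would: the job done as asked, in the order asked, and still so for the second after the job is handed in, with the robot touching nothing.
It also fails if it takes over 43 s, if anything falls off the work surface, if the arm or the gripper's body presses on something with over 40 N, if the wrist force passes 120 N, or if a joint passes its speed limit or range.

ROBOT

A 6-joint arm with a two-finger parallel gripper is mounted at the origin on the work surface. World frame = base frame: x ahead of the robot, y to its left, z up, the work surface at z = 0. Lengths are in mm, angles in rad, forces in N, time in s.
With the tool pointing down it reaches from about 350 to 975 mm from the base axis. Payload 7.1 kg.
Tool frame: the origin (TCP) lies on the front face of the gripper's body, between the roots of the fingers; the fingertips stand 80 mm ahead of it and the grasp point (between the pads) lies 61 mm ahead of it; z points along the fingers, y is the line along which they close (so a half turn about z gives the same grasp; the last joint's range is limited). The gripper opens to 88 mm and grips with 3 to 60 N. Pads are 20 mm wide; open, the fingers measure 115 mm over their backs; the gripper's body (75 mm by 178 mm) begins 61 mm behind the grasp point.
Start: joints at [-1.294, 0.423, 1.63, -0, 1.089, -0.019], TCP at [182.209, -597.834, 302.675] pointing down, gripper open.
Joint ranges: [-3, 3], [-0.9, 2.11], [0.09, 2.58], [-1.31, 4.45], [0.11, 2.69], [-2.54, 2.54]. Speed limits (rad/s): [2.39, 2.39, 3.01, 3.14, 3.14, 3.14].

INTERFACE

Orientations are given as a rotation vector (axis times angle).
In Python, from workcell import readout, vision, close_job gives the robot as it stands.
- The arm moves only by the tool servo_tool, never from a script. Its argument "plan" is a list that holds one entry, the list of rows, each a list of 7 numbers: the gripper command: -1 is fully open, 1 is shut, values between are in proportion, then the shift along the world's x, y, z in units of 40 mm (1.0 is 40 mm), then the turn, a rotation vector about the world's x, y, z in units of 5 degrees (1.0 is 5 degrees). A call has 1 to 5 rows; each row shifts and turns the commanded pose from where the row before left it; what a row does not reach is not made up. A row lasts 1/12 s, in which the tool goes at most 41.7 mm and 7.16 degrees, less where a joint would pass 70% of its speed; a pose out of reach is approached as far as the arm can. A call is refused whole if a number of a shift passes 1 or a number of a turn 1, either way. A call with a gripper value outside its range is refused whole. The fingers move at their own pace and stop on an object; the grip force is fixed at half the most. Time passes only in rows, so rows that do not move let the fingers close. It gives the time, the measured TCP pose, the force, the opening and the grip force at its end, in the units of the state.
- readout.get_obs(): the state, without advancing time (a new reading comes with each control period).
- vision.get_image(name): name is "side" or "top"; returns the picture (480x640x3 uint8, red, green, blue); there is no depth.
- vision.camera_params(name): a dict with "fx", "fy", "cx", "cy" (pixels), "rvec" (rotation vector, rad) and "tvec" (3), from world to camera coordinates, as OpenCV has them. Camera axes: x right, y down, z forward; pixel columns grow to the right and rows downward; lengths in mm; the calibration is good to about 2 mm. A picture is of the moment at which its call begins. camera_params takes no time and is no camera call.
- close_job(): hands the job in; it is judged then, once.
The state is a dict: "t": time; "qpos": joint angles; "qvel": joint speeds; "joint_torque": joint torques, N m; "ee_pos": TCP position; "orientation": TCP orientation; "ft_force": force on the tool from outside, world axes, zero at the start; "moment": the same for the moment, N m; "width": finger opening in mm; "grasp_force": force on a finger pad.
Only numpy, scipy, OpenCV 4.12 (cv2) and the standard library are available. Lean on these libraries where they do the work, as an engineer would, in place of code of your own. Each camera call takes 0.05 s, during which the arm holds its last target. There are 200 camera calls.

## Working session

There is one attempt and no reset: what is moved stays moved. The work goes in short steps, Python scripts to look and compute and a tool call to move; the robot and the scene stay as the last step left them, time stands still between calls to the robot, and variables do not carry over. Pictures are saved under pics/ and viewed, at most 10 in all, crops included, and the job is handed in when it is done.

Besides the shell and the picture viewer there is one more tool, called by a JSON object that holds its "fn" and its "kwargs", one argument or row to a line. servo_tool: Moves the arm, as the interface text tells. Its arguments: {"type":"object","properties":{"plan":{"type":"array"}},"required":["plan"]}

```bash
mkdir -p pics; python3 - <<'E'
from workcell import readout, vision
import cv2
for n in("side","top"):
    cv2.imwrite(f"pics/{n}0.png",vision.get_image(n)[:,:,::-1]); print(vision.camera_params(n))
print(readout.get_obs())
E
```

```text
{'fx': 545.4423088780786, 'fy': 545.4423088780786, 'cx': 320.38551135140654, 'cy': 248.76283338100114, 'rvec': array([ 1.09393407, -2.35665125,  1.00928776]), 'tvec': array([ 374.99621047,  418.82611848, 1341.34609707])}
{'fx': 448.8263417298348, 'fy': 448.8263417298348, 'cx': 320.9401287146365, 'cy': 242.74227993354455, 'rvec': array([ 2.1309869 , -2.11626847,  0.20226087]), 'tvec': array([ -37.1220269 ,  611.20710292, 1258.76188888])}
{'t': 0.1, 'qpos': array([-1.29399934e+00,  4.23731317e-01,  1.63060333e+00, -2.14861933e-05,
        1.08855683e+00, -1.90057699e-02]), 'qvel': array([ 1.55962429e-03, -2.48489661e-03, -9.67625770e-04, -4.22041973e-06,
        2.23170516e-04, -2.32961488e-04]), 'joint_torque': array([-3.45988456e-04, -5.45608914e+01, -2.74324197e+01,  6.45322306e-02,
        1.89488113e-02, -9.42098666e-06]), 'ee_pos': array([ 182.10544596, -597.4842957 ,  302.00404149]), 'orientation': array([-3.10602047e+00, -4.62779772e-01,  2.91767592e-04]), 'ft_force': array([-0.14180591, -0.27118318, -0.07735182]), 'moment': array([ 0.04585936, -0.02391762,  0.01431774]), 'grasp_force': 0.0, 'width': 87.58758390162029}
```

View pics/side0.png

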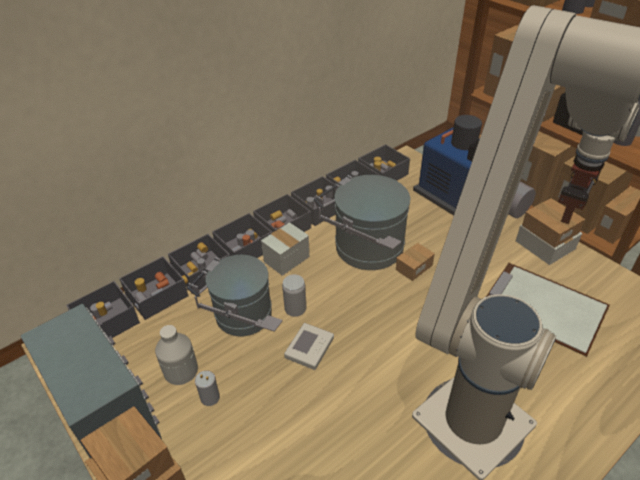

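View pics/top0.png

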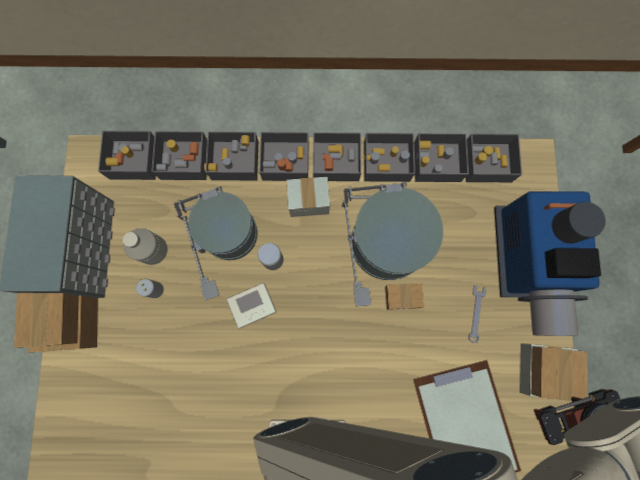

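The side view shows the larger can at about (371,222) with its paddle near (388,243). The top view has the lid centre near (398,230), the paddle near (362,296) and the carton at (405,296). I'll measure next.

```bash
cat > h.py <<'E'
import numpy as np, cv2
from workcell import vision
def cam(n):
    p=vision.camera_params(n); R=cv2.Rodrigues(p["rvec"])[0]
    return p,R,-R.T@p["tvec"]
def ray(n,uv):
    p,R,c=cam(n); d=R.T@np.array([(uv[0]-p["cx"])/p["fx"],(uv[1]-p["cy"])/p["fy"],1]); return c,d/np.linalg.norm(d)
def onz(n,uv,z):
    c,d=ray(n,uv); return c+d*(z-c[2])/d[2]
def two(a,b):
    (c1,d1),(c2,d2)=ray("top",a),ray("side",b)
    s=np.linalg.lstsq(np.c_[d1,-d2],c2-c1,rcond=None)[0]; p,q=c1+s[0]*d1,c2+s[1]*d2
    return (p+q)/2,np.linalg.norm(p-q)
def proj(n,P):
    p=vision.camera_params(n)
    K=np.array([[p["fx"],0,p["cx"]],[0,p["fy"],p["cy"]],[0,0,1]])
    return cv2.projectPoints(np.atleast_2d(np.float64(P)),p["rvec"],p["tvec"],K,None)[0][:,0]
E
python3 - <<'E'
from h import *
t=cv2.imread("pics/top0.png"); s=cv2.imread("pics/side0.png")
a=cv2.resize(t[175:315,340:450],None,fx=4,fy=4,interpolation=cv2.INTER_CUBIC)
b=cv2.resize(s[160:300,305:395+20],None,fx=3,fy=3,interpolation=cv2.INTER_CUBIC)
b=cv2.copyMakeBorder(b,0,560-b.shape[0],0,0,cv2.BORDER_CONSTANT)
cv2.imwrite("pics/crop.png",np.hstack([a,b])); print(a.shape,b.shape)
# lid: colour mask in the top view
hsv=cv2.cvtColor(t,cv2.COLOR_BGR2HSV); print(hsv[225,400],hsv[296,362],hsv[296,352])
print(onz("top",(398,231),210),onz("top",(362,295),203),two((362,295),(388,243)))
E
```

```text
(560, 440, 3) (560, 330, 3)
[ 97  38 121] [105  15 132] [ 21  84 154]
[ 615.00158275 -232.96622745  210.        ] [ 449.02968621 -138.21126632  203.        ] (array([ 450.35074695, -138.82165259,  191.65523097]), np.float64(1.3325104830323147))
```

View pics/crop.png

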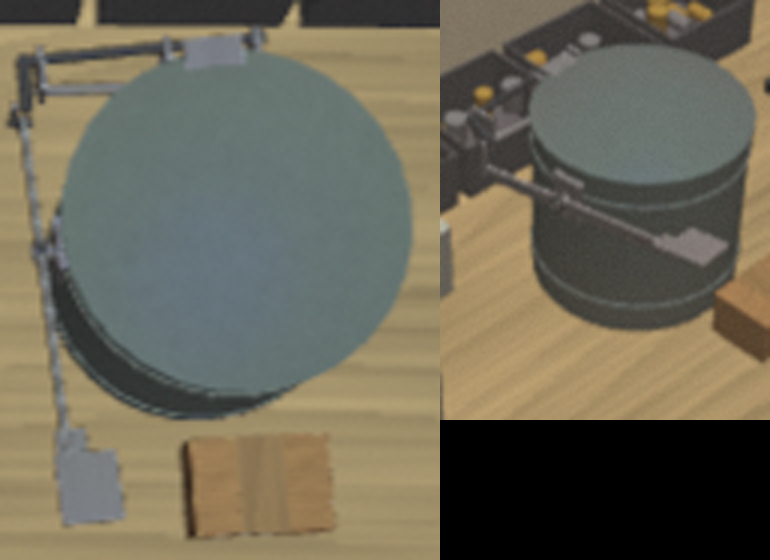

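The crop shows the paddle centre at (362.7,297) in the top view and (390,242.3) in the side view. The lid centre is at about (399.3,230) in the top view.

```bash
python3 - <<'E'
from h import *
P,e=two((362.7,296.8),(390.2,242.3)); print("paddle2",P,e)
Q=onz("top",(362.7,296.8),203); C=onz("top",(399.3,230),208); print(Q,C)
v=(Q-C)[:2]; print(v,np.hypot(*v),"expect",np.hypot(162,116),"yaw",np.arctan2(v[1],v[0])-np.arctan2(116,-162))
# corners of paddle
for uv in [(60,452),(118,450),(122,520),(64,524)]: print(onz("top",(340+uv[0]/4,175+uv[1]/4),203))
# carton top
for uv in [(188,438),(328,434),(334,530),(196,536)]: print("cart",onz("top",(340+uv[0]/4,175+uv[1]/4),55))
E
```

```text
paddle2 [ 444.86833193 -140.50785087  197.17427636] 0.03004391653814373
[ 444.47805852 -139.94615138  203.        ] [ 618.13173169 -236.77866024  208.        ]
[-173.65367318   96.83250886] 198.826891993585 expect 199.24858845171275 yaw 0.11274278633743462
[ 466.71933616 -120.50826492  203.        ]
[ 468.25198662 -157.58173761  203.        ]
[ 423.90787126 -159.51920445  203.        ]
[ 421.14166932 -122.70297191  203.        ]
cart [ 490.52471298 -224.55885122   55.        ]
cart [ 494.11857918 -325.83515796   55.        ]
cart [ 425.39118206 -327.69637441   55.        ]
cart [ 420.46804805 -228.82098527   55.        ]
```

{"fn": "servo_tool", "kwargs": {
  "plan": [
    [[1, 0.4, 0.7, 0.3, 0, 0, -0.5], [1, 0.5, 0.86, 0.1, 0, 0, -0.5], [1, 0.5, 0.88, 0, 0, 0, -0.5], [1, 0.5, 0.88, 0, 0, 0, -0.5], [1, 0.5, 0.88, 0, 0, 0, -0.5]]
  ]
}}

```text
t: 0.52
ee_pos: [278.5, -428.1, 318.4]
orientation: [-3.139, -0.117, 0.0]
ft_force: [0.3, -0.6, 0.2]
width: 58.2
grasp_force: 0.0
```

{"fn": "servo_tool", "kwargs": {
  "plan": [
    [[1, 0.5, 0.88, 0, 0, 0, -0.5], [1, 0.5, 0.88, 0, 0, 0, -0.5], [1, 0.5, 0.88, 0, 0, 0, -0.5], [1, 0.5, 0.88, 0, 0, 0, -0.5], [1, 0.5, 0.88, 0, 0, 0, -0.5]]
  ]
}}

```text
t: 0.93
ee_pos: [378.5, -251.9, 318.6]
orientation: [-3.133, 0.224, 0.0]
ft_force: [0.5, -0.4, 0.9]
width: 24.6
grasp_force: 0.0
```

{"fn": "servo_tool", "kwargs": {
  "plan": [
    [[1, 0.45, 0.8, 0, 0, 0, 0], [1, 0.45, 0.8, 0, 0, 0, 0], [1, 0.45, 0.7, 0, 0, 0, 0], [1, 0.3, 0.5, 0, 0, 0, 0], [1, 0, 0, 0, 0, 0, 0]]
  ]
}}

```text
t: 1.35
ee_pos: [445.7, -138.9, 318.6]
orientation: [-3.133, 0.215, -0.001]
ft_force: [-0.1, 0.1, -0.2]
width: 0.2
grasp_force: 0.0
```

```bash
python3 - <<'E'
from h import *
from workcell import readout
o=readout.get_obs(); p=o["ee_pos"]; R=cv2.Rodrigues(o["orientation"])[0]
print(p,o["width"],o["ft_force"]); tip=p+R@[0,0,80]; print(tip)
out=[]
for n,y0,x0 in(("top",240,300),("side",180,330)):
    im=vision.get_image(n)[:,:,::-1].copy(); q=proj(n,tip)[0]; print(n,q)
    c=cv2.resize(im[y0:y0+100,x0:x0+100],None,fx=4,fy=4,interpolation=cv2.INTER_CUBIC)
    cv2.circle(c,tuple(int(v) for v in (q-[x0,y0])*4),3,(0,0,255),-1); out.append(c)
cv2.imwrite("pics/near.png",np.hstack(out))
E
```

```text
[ 445.74141327 -138.86871824  318.58594289] 0.23866053347077 [-0.06113019  0.05857748 -0.1680603 ]
[ 445.78226339 -138.80337274  238.58598001]
top [363.58574991 295.27704778]
side [390.56719913 231.26201212]
```

View pics/near.png

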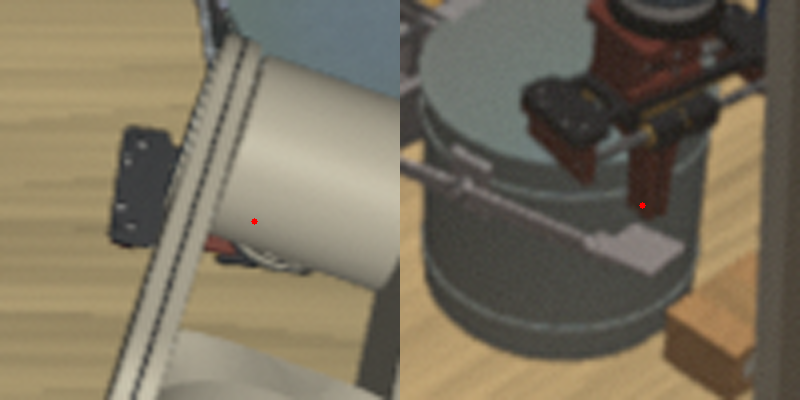

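The fingertips (side crop marker at about (642,205)) are shut and sit over the paddle at (645,250). They are clear of the lid and the carton, so I'll descend.

{"fn": "servo_tool", "kwargs": {
  "plan": [
    [[1, 0, 0, -0.2, 0, 0, 0], [1, 0, 0, -0.2, 0, 0, 0], [1, 0, 0, -0.15, 0, 0, 0], [1, 0, 0, -0.1, 0, 0, 0], [1, 0, 0, -0.05, 0, 0, 0]]
  ]
}}

```text
t: 1.87
ee_pos: [443.5, -142.3, 289.5]
orientation: [-3.133, 0.222, 0.003]
ft_force: [0.1, -0.7, -0.2]
width: 0.4
grasp_force: 0.0
```

{"fn": "servo_tool", "kwargs": {
  "plan": [
    [[1, 0, 0, -0.05, 0, 0, 0], [1, 0, 0, -0.05, 0, 0, 0], [1, 0, 0, -0.05, 0, 0, 0], [1, 0, 0, -0.05, 0, 0, 0], [1, 0, 0, -0.03, 0, 0, 0]]
  ]
}}

```text
t: 2.28
ee_pos: [443.9, -142.0, 282.0]
orientation: [3.133, -0.22, -0.001]
ft_force: [-5.3, -1.8, 10.9]
width: 0.4
grasp_force: 4.6
```

{"fn": "servo_tool", "kwargs": {
  "plan": [
    [[1, -0.01, 0, -0.06, 0, 0, 0], [1, -0.01, 0, -0.06, 0, 0, 0], [1, -0.01, 0, -0.06, 0, 0, 0], [1, -0.01, 0, -0.06, 0, 0, 0], [1, -0.01, 0, -0.06, 0, 0, 0]]
  ]
}}

```text
t: 2.7
ee_pos: [441.9, -142.2, 270.2]
orientation: [3.133, -0.22, -0.0]
ft_force: [-3.9, -1.1, 9.3]
width: 0.5
grasp_force: 4.4
```

{"fn": "servo_tool", "kwargs": {
  "plan": [
    [[1, -0.01, 0, -0.06, 0, 0, 0], [1, -0.01, 0, -0.06, 0, 0, 0], [1, -0.01, 0, -0.06, 0, 0, 0], [1, 0, 0, -0.06, 0, 0, 0], [1, 0, 0, -0.06, 0, 0, 0]]
  ]
}}

```text
t: 3.12
ee_pos: [440.7, -142.3, 258.1]
orientation: [3.133, -0.22, -0.001]
ft_force: [-6.1, -3.2, 8.2]
width: 0.5
grasp_force: 4.2
```

{"fn": "servo_tool", "kwargs": {
  "plan": [
    [[1, 0, 0, -0.06, 0, 0, 0], [1, 0, 0, -0.06, 0, 0, 0], [1, 0, 0, -0.06, 0, 0, 0], [1, 0, 0, -0.06, 0, 0, 0], [1, 0, 0, -0.06, 0, 0, 0]]
  ]
}}

```text
t: 3.53
ee_pos: [440.5, -142.3, 245.9]
orientation: [3.133, -0.22, -0.001]
ft_force: [-4.8, -3.5, 6.8]
width: 0.4
grasp_force: 3.7
```

{"fn": "servo_tool", "kwargs": {
  "plan": [
    [[1, 0, 0, -0.05, 0, 0, 0], [1, 0, 0, -0.05, 0, 0, 0], [1, 0, 0, -0.05, 0, 0, 0], [1, 0, 0, -0.04, 0, 0, 0], [1, 0, 0, -0.04, 0, 0, 0]]
  ]
}}

```text
t: 3.95
ee_pos: [440.8, -142.2, 236.6]
orientation: [3.133, -0.22, -0.0]
ft_force: [-2.4, -1.7, 4.8]
width: 0.2
grasp_force: 2.9
```

{"fn": "servo_tool", "kwargs": {
  "plan": [
    [[1, 0, 0, -0.03, 0, 0, 0], [1, 0, 0, -0.02, 0, 0, 0], [1, 0, 0, -0.02, 0, 0, 0], [1, 0, 0, -0.02, 0, 0, 0], [1, 0, 0, 0, 0, 0, 0]]
  ]
}}

```text
t: 4.37
ee_pos: [441.1, -142.2, 233.6]
orientation: [3.133, -0.22, 0.0]
ft_force: [-7.3, -3.9, 15.1]
width: 0.6
grasp_force: 7.5
```

{"fn": "servo_tool", "kwargs": {
  "plan": [
    [[1, 0, 0, -0.02, 0, 0, 0], [1, 0, 0, -0.02, 0, 0, 0], [1, 0, 0, 0, 0, 0, 0]]
  ]
}}

```text
t: 4.62
ee_pos: [441.1, -142.3, 233.2]
orientation: [3.133, -0.22, 0.001]
ft_force: [-11.3, -1.2, 30.4]
width: 0.5
grasp_force: 15.9
```

```bash
python3 - <<'E'
from h import *
cv2.imwrite("pics/open.png",vision.get_image("side")[100:320,280:500,::-1].repeat(2,0).repeat(2,1))
E
```

```text
(no output)
```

View pics/open.png

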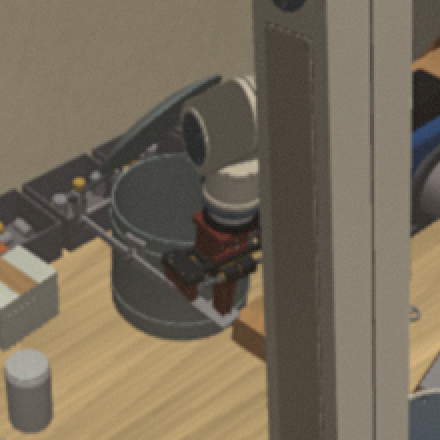

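The side view shows the lid standing wide open, edge near (200,85), and the lever down on its stop. The force rose to 30 N with almost no motion. I'll hold for about 3.3 s.

{"fn": "servo_tool", "kwargs": {
  "plan": [
    [[1, 0, 0, 0.01, 0, 0, 0], [1, 0, 0, 0, 0, 0, 0], [1, 0, 0, 0, 0, 0, 0], [1, 0, 0, 0, 0, 0, 0], [1, 0, 0, 0, 0, 0, 0]]
  ]
}}

```text
t: 5.08
ee_pos: [441.1, -142.3, 233.3]
orientation: [3.133, -0.22, 0.001]
ft_force: [-10.2, -2.6, 25.2]
width: 0.2
grasp_force: 13.5
```

{"fn": "servo_tool", "kwargs": {
  "plan": [
    [[1, 0, 0, 0, 0, 0, 0], [1, 0, 0, 0, 0, 0, 0], [1, 0, 0, 0, 0, 0, 0], [1, 0, 0, 0, 0, 0, 0], [1, 0, 0, 0, 0, 0, 0]]
  ]
}}

```text
t: 5.5
ee_pos: [441.1, -142.3, 233.4]
orientation: [3.133, -0.22, 0.001]
ft_force: [-9.7, -1.7, 26.7]
width: 0.2
grasp_force: 13.5
```

{"fn": "servo_tool", "kwargs": {
  "plan": [
    [[1, 0, 0, 0, 0, 0, 0], [1, 0, 0, 0, 0, 0, 0], [1, 0, 0, 0, 0, 0, 0], [1, 0, 0, 0, 0, 0, 0], [1, 0, 0, 0, 0, 0, 0]]
  ]
}}

```text
t: 5.92
ee_pos: [441.0, -142.3, 233.3]
orientation: [3.133, -0.22, 0.001]
ft_force: [-10.3, -2.9, 25.7]
width: 0.1
grasp_force: 13.5
```

{"fn": "servo_tool", "kwargs": {
  "plan": [
    [[1, 0, 0, 0, 0, 0, 0], [1, 0, 0, 0, 0, 0, 0], [1, 0, 0, 0, 0, 0, 0], [1, 0, 0, 0, 0, 0, 0], [1, 0, 0, 0, 0, 0, 0]]
  ]
}}

```text
t: 6.33
ee_pos: [441.1, -142.3, 233.3]
orientation: [3.133, -0.22, 0.001]
ft_force: [-10.4, -1.9, 25.4]
width: 0.2
grasp_force: 13.5
```

{"fn": "servo_tool", "kwargs": {
  "plan": [
    [[1, 0, 0, 0, 0, 0, 0], [1, 0, 0, 0, 0, 0, 0], [1, 0, 0, 0, 0, 0, 0], [1, 0, 0, 0, 0, 0, 0], [1, 0, 0, 0, 0, 0, 0]]
  ]
}}

```text
t: 6.75
ee_pos: [441.1, -142.3, 233.3]
orientation: [3.133, -0.22, 0.001]
ft_force: [-11.2, -3.2, 26.4]
width: 0.6
grasp_force: 13.5
```

{"fn": "servo_tool", "kwargs": {
  "plan": [
    [[1, 0, 0, 0, 0, 0, 0], [1, 0, 0, 0, 0, 0, 0], [1, 0, 0, 0, 0, 0, 0], [1, 0, 0, 0, 0, 0, 0], [1, 0, 0, 0, 0, 0, 0]]
  ]
}}

```text
t: 7.17
ee_pos: [441.0, -142.3, 233.3]
orientation: [3.133, -0.22, 0.001]
ft_force: [-9.8, -1.2, 25.9]
width: 0.1
grasp_force: 13.5
```

{"fn": "servo_tool", "kwargs": {
  "plan": [
    [[1, 0, 0, 0, 0, 0, 0], [1, 0, 0, 0, 0, 0, 0], [1, 0, 0, 0, 0, 0, 0], [1, 0, 0, 0, 0, 0, 0], [1, 0, 0, 0, 0, 0, 0]]
  ]
}}

```text
t: 7.58
ee_pos: [441.1, -142.3, 233.3]
orientation: [3.133, -0.22, 0.001]
ft_force: [-10.4, -2.6, 26.3]
width: 0.5
grasp_force: 13.5
```

{"fn": "servo_tool", "kwargs": {
  "plan": [
    [[1, 0, 0, 0, 0, 0, 0], [1, 0, 0, 0, 0, 0, 0], [1, 0, 0, 0, 0, 0, 0], [1, 0, 0, 0, 0, 0, 0], [1, 0, 0, 0, 0, 0, 0]]
  ]
}}

```text
t: 8.0
ee_pos: [441.1, -142.3, 233.3]
orientation: [3.133, -0.22, 0.001]
ft_force: [-10.0, -2.2, 25.9]
width: 0.4
grasp_force: 13.5
```

{"fn": "servo_tool", "kwargs": {
  "plan": [
    [[1, 0, 0, 0.02, 0, 0, 0], [1, 0, 0, 0.02, 0, 0, 0], [1, 0, 0, 0.02, 0, 0, 0], [1, 0, 0, 0.025, 0, 0, 0], [1, 0, 0, 0.025, 0, 0, 0]]
  ]
}}

```text
t: 8.42
ee_pos: [441.1, -141.9, 236.0]
orientation: [3.134, -0.22, 0.0]
ft_force: [-3.2, -3.5, 3.9]
width: 0.4
grasp_force: 2.1
```

{"fn": "servo_tool", "kwargs": {
  "plan": [
    [[1, 0, 0, 0.025, 0, 0, 0], [1, 0, 0, 0.025, 0, 0, 0], [1, 0, 0, 0.025, 0, 0, 0], [1, 0, 0, 0.025, 0, 0, 0], [1, 0, 0, 0.025, 0, 0, 0]]
  ]
}}

```text
t: 8.83
ee_pos: [440.9, -141.8, 240.9]
orientation: [-3.134, 0.22, 0.0]
ft_force: [-3.1, -2.3, 4.3]
width: 0.4
grasp_force: 2.5
```

{"fn": "servo_tool", "kwargs": {
  "plan": [
    [[1, 0, 0, 0.025, 0, 0, 0], [1, 0, 0, 0.025, 0, 0, 0], [1, 0, 0, 0.025, 0, 0, 0], [1, 0, 0, 0.025, 0, 0, 0], [1, 0, 0, 0.025, 0, 0, 0]]
  ]
}}

```text
t: 9.25
ee_pos: [440.9, -141.8, 246.0]
orientation: [-3.134, 0.22, 0.001]
ft_force: [-3.5, -2.7, 5.0]
width: 0.6
grasp_force: 2.9
```

{"fn": "servo_tool", "kwargs": {
  "plan": [
    [[1, 0, 0, 0.025, 0, 0, 0], [1, 0, 0, 0.025, 0, 0, 0], [1, 0, 0, 0.025, 0, 0, 0], [1, 0, 0, 0.025, 0, 0, 0], [1, 0, 0, 0.025, 0, 0, 0]]
  ]
}}

```text
t: 9.67
ee_pos: [440.9, -141.8, 251.0]
orientation: [-3.134, 0.22, 0.0]
ft_force: [-4.0, -2.7, 5.9]
width: 0.6
grasp_force: 3.2
```

{"fn": "servo_tool", "kwargs": {
  "plan": [
    [[1, 0, 0, 0.025, 0, 0, 0], [1, 0, 0, 0.025, 0, 0, 0], [1, 0, 0, 0.025, 0, 0, 0], [1, 0, 0, 0.025, 0, 0, 0], [1, 0, 0, 0.025, 0, 0, 0]]
  ]
}}

```text
t: 10.08
ee_pos: [441.1, -141.8, 256.2]
orientation: [3.134, -0.221, 0.0]
ft_force: [-4.2, -2.3, 6.7]
width: 0.3
grasp_force: 3.4
```

Contact is steady, so I'll continue.

{"fn": "servo_tool", "kwargs": {
  "plan": [
    [[1, 0, 0, 0.025, 0, 0, 0], [1, 0, 0, 0.025, 0, 0, 0], [1, 0, 0, 0.025, 0, 0, 0], [1, 0, 0, 0.025, 0, 0, 0], [1, 0, 0, 0.025, 0, 0, 0]]
  ]
}}

```text
t: 10.5
ee_pos: [441.3, -141.8, 261.3]
orientation: [-3.134, 0.221, -0.001]
ft_force: [-2.3, -1.4, 7.6]
width: 0.7
grasp_force: 3.4
```

{"fn": "servo_tool", "kwargs": {
  "plan": [
    [[1, 0, 0, 0.025, 0, 0, 0], [1, 0.01, 0, 0.025, 0, 0, 0], [1, 0.01, 0, 0.025, 0, 0, 0], [1, 0.01, 0, 0.025, 0, 0, 0], [1, 0.01, 0, 0.025, 0, 0, 0]]
  ]
}}

```text
t: 10.92
ee_pos: [442.3, -141.7, 266.1]
orientation: [-3.134, 0.22, 0.001]
ft_force: [-4.4, -2.0, 7.8]
width: 0.5
grasp_force: 3.6
```

{"fn": "servo_tool", "kwargs": {
  "plan": [
    [[1, 0.01, 0, 0.025, 0, 0, 0], [1, 0.01, 0, 0.025, 0, 0, 0], [1, 0.01, 0, 0.025, 0, 0, 0], [1, 0.01, 0, 0.025, 0, 0, 0], [1, 0, 0, 0.025, 0, 0, 0]]
  ]
}}

```text
t: 11.33
ee_pos: [443.9, -141.5, 271.1]
orientation: [-3.133, 0.221, 0.001]
ft_force: [-3.5, -0.8, 7.1]
width: 0.5
grasp_force: 3.7
```

{"fn": "servo_tool", "kwargs": {
  "plan": [
    [[1, 0, 0, 0.02, 0, 0, 0], [1, 0, 0, 0.02, 0, 0, 0], [1, 0, 0, 0.02, 0, 0, 0], [1, 0, 0, 0.02, 0, 0, 0], [1, 0, 0, 0.02, 0, 0, 0]]
  ]
}}

```text
t: 11.75
ee_pos: [444.4, -141.5, 275.3]
orientation: [-3.133, 0.221, -0.001]
ft_force: [-3.2, 0.4, 7.3]
width: 0.5
grasp_force: 3.8
```

{"fn": "servo_tool", "kwargs": {
  "plan": [
    [[1, 0, 0, 0.015, 0, 0, 0], [1, 0, 0, 0.015, 0, 0, 0], [1, 0, 0, 0.015, 0, 0, 0], [1, 0, 0, 0.015, 0, 0, 0], [1, 0, 0, 0.015, 0, 0, 0]]
  ]
}}

```text
t: 12.17
ee_pos: [444.8, -141.5, 278.5]
orientation: [-3.133, 0.221, -0.002]
ft_force: [-0.8, 1.6, 7.6]
width: 0.3
grasp_force: 3.8
```

{"fn": "servo_tool", "kwargs": {
  "plan": [
    [[1, 0, 0, 0.015, 0, 0, 0], [1, 0, 0, 0.015, 0, 0, 0], [1, 0, 0, 0.015, 0, 0, 0], [1, 0, 0, 0.015, 0, 0, 0], [1, 0, 0, 0.015, 0, 0, 0]]
  ]
}}

```text
t: 12.58
ee_pos: [445.3, -141.4, 281.6]
orientation: [-3.133, 0.221, -0.004]
ft_force: [0.6, 2.1, 8.0]
width: 0.5
grasp_force: 3.8
```

{"fn": "servo_tool", "kwargs": {
  "plan": [
    [[1, 0, 0, 0.01, 0, 0, 0], [1, 0, 0, 0.01, 0, 0, 0], [1, 0, 0, 0.01, 0, 0, 0], [1, 0, 0, 0.01, 0, 0, 0], [1, 0, 0, 0.01, 0, 0, 0]]
  ]
}}

```text
t: 13.0
ee_pos: [445.6, -141.4, 283.8]
orientation: [-3.133, 0.221, -0.006]
ft_force: [0.3, 2.2, 7.2]
width: 0.5
grasp_force: 3.7
```

{"fn": "servo_tool", "kwargs": {
  "plan": [
    [[1, 0, 0, 0.01, 0, 0, 0], [1, 0, 0, 0.01, 0, 0, 0], [1, 0, 0, 0.01, 0, 0, 0], [1, 0, 0, 0.01, 0, 0, 0], [1, 0, 0, 0.01, 0, 0, 0]]
  ]
}}

```text
t: 13.42
ee_pos: [445.0, -141.6, 285.2]
orientation: [-3.134, 0.221, -0.003]
ft_force: [1.8, 0.7, 1.8]
width: 0.3
grasp_force: 1.1
```

{"fn": "servo_tool", "kwargs": {
  "plan": [
    [[1, 0, 0, 0.01, 0, 0, 0], [1, 0, 0, 0.01, 0, 0, 0], [1, 0, 0, 0.01, 0, 0, 0], [1, 0, 0, 0.01, 0, 0, 0], [1, 0, 0, 0.01, 0, 0, 0]]
  ]
}}

```text
t: 13.83
ee_pos: [443.8, -141.8, 286.5]
orientation: [-3.134, 0.221, 0.002]
ft_force: [0.5, -0.3, -0.2]
width: 0.6
grasp_force: 0.0
```

Contact has ended at the lever's rest position. I'll lift clear and check.

{"fn": "servo_tool", "kwargs": {
  "plan": [
    [[1, 0, 0, 0.05, 0, 0, 0], [1, 0, 0, 0.2, 0, 0, 0], [1, 0, 0, 0.4, 0, 0, 0], [1, -0.3, 0, 0.5, 0, 0, 0], [1, -0.3, 0, 0.5, 0, 0, 0]]
  ]
}}

```text
t: 14.25
ee_pos: [420.0, -141.8, 353.8]
orientation: [-3.134, 0.22, 0.001]
ft_force: [0.7, -0.3, 0.3]
width: 0.5
grasp_force: 0.0
```

{"fn": "servo_tool", "kwargs": {
  "plan": [
    [[1, 0, 0, 0.3, 0, 0, 0], [1, 0, 0, 0, 0, 0, 0], [1, 0, 0, 0, 0, 0, 0], [1, 0, 0, 0, 0, 0, 0], [1, 0, 0, 0, 0, 0, 0]]
  ]
}}

```text
t: 14.67
ee_pos: [420.0, -141.7, 364.0]
orientation: [-3.133, 0.22, 0.002]
ft_force: [-0.6, 0.1, -0.4]
width: 0.6
grasp_force: 0.0
```

```bash
python3 - <<'E'
from h import *
from workcell import readout
a=vision.get_image("side")[120:340,230:450,::-1]
b=vision.get_image("top")[150:370,280:500,::-1]
cv2.imwrite("pics/end.png",np.hstack([a,b])[:,:400+40].repeat(1,0)); o=readout.get_obs(); print(o["ft_force"],o["t"],o["ee_pos"])
E
```

```text
[-0.37247744  0.49913686 -0.90631695] 14.7667 [ 420.03978207 -141.68409504  363.96911866]
```

View pics/end.png

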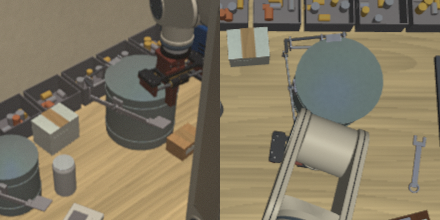

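The lid is shut (side crop, about (145,80)) and the paddle is back up at (157,120). The arm is clear and everything else is in place.

```bash
python3 -c "
from workcell import close_job
print(close_job())"
```

```text
the job is handed in; nothing more can be done
None
```

The job is done and handed in: I pressed the larger can's lever to its stop, held the lid wide open for about 3.6 s, and let it down slowly until the lid was shut and the lever back up; nothing else was touched.

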